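# Hang two rinsed cups on the leaning pegs of a draining rack

### The arm

A 6-joint arm with a two-finger parallel gripper is mounted at the origin on a cart in front of the work surface, level with it; the furniture and walls round the work are solid. World frame = base frame: x ahead of the robot, y to its left, z up, the work surface at z = 0. Lengths are in m, angles in rad, forces in N, time in s.
With the tool pointing down it reaches from about 0.35 to 0.85 m from the base axis. Payload 8.1 kg.
Tool frame: the origin (TCP) lies midway between the tips of the shut fingers; the grasp point (between the pads) lies 19 mm behind it; z points along the fingers, y is the line along which they close (so a half turn about z gives the same grasp; the last joint's range is limited). The gripper opens to 93 mm and grips with 3 to 60 N. Pads are 15 mm wide; open, the fingers measure 128 mm over their backs; the gripper's body (75 mm by 188 mm) begins 65 mm behind the grasp point.
Start: joints at [-1.277, 0.13, 1.488, -0, 1.523, -0.085], TCP at [0.222, -0.557, 0.219] pointing down, gripper open.
Joint ranges: [-2.96, 2.96], [-0.89, 2.26], [0.02, 2.5], [-1.34, 4.48], [0, 2.73], [-2.66, 2.66]. Speed limits (rad/s): [2.39, 2.39, 2.79, 3.14, 3.14, 3.14].

### API

Orientations are given as a rotation vector (axis times angle).
In Python, from plant import read_state, read_camera, get_calibration, close_job gives the robot as it stands.
- The arm moves only by the shell command python3 -m crank 'ROWS' [FORCE]. ROWS is JSON, a list that holds one entry, the list of rows, each a list of 7 numbers: the gripper's target within -1 to 1 (fully open at 1, half-way at 0, shut at -1), then the shift along the tool's x, y, z as a fraction of full scale, then the turn, a rotation vector about the tool's x, y, z as a fraction of full scale. In form: [[[grip, x, y, z, rx, ry, rz], ...]]. A call has exactly 5 rows; each row is the pose to reach, as a shift and turn from the pose commanded when the call began, along the tool's axes at that moment; what a row does not reach only later rows make up. Full scale, the value 1, is 0.5 m for a shift and 90 degrees for a turn. A row lasts 1/8 s, in which the tool goes at most 62.5 mm and 10.7 degrees, less where a joint would pass 70% of its speed; a pose out of reach is approached as far as the arm can. A call with a number of a shift or a turn outside -1 to 1 is refused whole. A call with a gripper value outside its range is refused whole. The fingers move at their own pace and stop on an object; FORCE is the grip in N (left out, the last holds). Time passes only in rows, so rows that repeat a pose let the fingers close, or fill a call up. It gives the time, the measured TCP pose, the force, the opening and the grip force at its end, in the units of the state.
- read_state(): the state, without advancing time (a new reading comes with each control period).
- read_camera(name): name is "side" or "top"; returns the picture (384x512x3 uint8, red, green, blue); there is no depth.
- get_calibration(name): a dict with "fx", "fy", "cx", "cy" (pixels), "eye" and "orientation" of the camera in the world. Camera axes: x right, y down, z forward; pixel columns grow to the right and rows downward; lengths in m; the calibration is good to about 2 mm. A picture is of the moment at which its call begins. get_calibration takes no time and is no camera call.
- close_job(): hands the job in; it is judged then, once.
The state is a dict: "t": time; "q": joint angles; "dq": joint speeds; "joint_torque": joint torques, N m; "tool_pos": TCP position; "orientation": TCP orientation; "force": force on the tool from outside, world axes, zero at the start; "wrist_torque": the same for the moment, N m; "opening": finger opening in m; "gripper_force": force on a finger pad.
Only numpy, scipy, OpenCV 4.12 (cv2) and the standard library are available. Lean on these libraries where they do the work, as an engineer would, in place of code of your own. Each camera call takes 0.05 s, during which the arm holds its last target. There are 200 camera calls.

### The job

Hang the two rinsed white cups, which stand mouth-down on the worktop, on the two leaning pegs of the draining rack, one cup on each peg (either cup on either peg), mouth down so that they drain. Slide each cup along its peg until you feel its bottom rest on the peg's tip, only then let go (do not drop it or press hard), leave them hanging still, and leave the jar, the shaker and the timer standing where they are.

Things in the scene. Friction and masses are not known exactly. Their poses are not given: they have to be found in the camera images.
- cup_a: plain white handleless cup, 68 mm across the rim, 46 mm tall, 0.12 kg, first standing mouth-down. Origin: centre of its foot; z points from foot to mouth (down at the start). Outer diameter 44 mm at the foot, 61 at 24 mm from it, 65 at 32, 68 at the rim. Inner floor 5.6 mm from the foot, flat over 38 mm; inner diameter 43 mm at 14 mm from the foot, 54 at 34, 57 at the mouth
- cup_b: plain white handleless cup, 68 mm across the rim, 46 mm tall, 0.12 kg, first standing mouth-down. Origin: centre of its foot; z points from foot to mouth (down at the start). In all like cup_a. Let go on a peg, a cup may rock for a second or two. Wall cabinets hang over the back of the worktop (x over 0.59 m, from 0.45 m up): keep the arm clear of them
- rack: draining rack, fixed: light wooden tray 150 (x) by 290 mm (y), rim 22 mm high, with two leaning pegs (part of the rack). Origin: centre of its underside; -x is its front, to the robot. The pegs' pivots lie at x +30, y +85 and -85, z 35 mm, each between steel cheeks 45 mm high, 48 mm wide over the bolts
- peg_left (a point): pivot of the peg at the rack's +y side, on the peg's centre line. z runs up along the peg to its tip, leaning 0.40 to 0.70 rad to the rack's front; y as the rack's. Telescopic: the tip is 85 to 107 mm from here along z, clamped at a length that is not told: find it by touch or sight. Lean and length do not yield below 40 N. A seated cup's inner floor rests on the tip
- peg_right (a point): same for the peg at the rack's -y side, with its own lean and length. Each peg: steel rod 13 mm thick (collar 17), then a wooden cone 38 mm long, 43 mm across at its foot, 24 mm across 4 mm short of the rounded tip. Seated, a cup's origin is 5.6 mm beyond the tip; it fits loosely (8 mm side play, 0.25 rad tilt) and hangs by itself
- herb_jar: bystander: small glass herb jar with a round lid, 47 mm across, 87 mm tall; origin at the centre of its underside. Leave it alone
- shaker: bystander: small shaker with a rounded top, 44 mm across, 90 mm tall; origin at the centre of its underside. Leave it alone
- timer: bystander: round kitchen timer, 66 mm across, 60 mm tall; origin at the centre of its underside. Leave it alone
Mind the look-alikes: they are no part of the job. Leave any orange or pink look-alike of the cup_b alone. Leave any green look-alike of the cup_a alone.

How it is judged:
By the outcome, as a careful person would: the job done as asked, in the order asked, and still so for the second after the job is handed in, with the robot touching nothing.
It also fails if it takes over 64 s, if anything falls off the work surface, if the arm or the gripper's body presses on something with over 40 N, if the wrist force passes 120 N, or if a joint passes its speed limit or range.

## Working session

There is one attempt and no reset: what is moved stays moved. The work goes in short steps, Python scripts to look and compute and a shell command to move; the robot and the scene stay as the last step left them, time stands still between calls to the robot, and variables do not carry over. Pictures are saved under pics/ and viewed, at most 12 in all, crops included, and the job is handed in when it is done.

```bash
mkdir -p pics; ls; python3 - <<'E'
from plant import *
import cv2
for n in ["side","top"]:
    im=read_camera(n); cv2.imwrite(f"pics/{n}0.png",cv2.resize(im[:,:,::-1],(800,600),interpolation=cv2.INTER_CUBIC))
    print(n,get_calibration(n))
print(read_state())
E
```

```text
pics
side {'fx': 489.3932455818957, 'fy': 489.3932455818957, 'cx': 255.92065551564423, 'cy': 195.4362646038757, 'eye': array([ 0.48964475, -1.0508163 ,  0.84317895]), 'orientation': array([-2.26186693,  0.08950211, -0.04885949])}
top {'fx': 400.9374321042155, 'fy': 400.9374321042155, 'cx': 253.0946210371822, 'cy': 191.3000558903213, 'eye': array([ 0.36656121, -0.08276039,  1.34424757]), 'orientation': array([-2.14214667,  2.14974127, -0.15081122])}
{'t': 0.1, 'q': array([-1.27737533e+00,  1.31083906e-01,  1.48916384e+00, -2.60414023e-06,
        1.52301581e+00, -8.53892181e-02]), 'dq': array([-0.00022894, -0.00183203, -0.00262077, -0.00133029,  0.00144179,
       -0.00195314]), 'joint_torque': array([ 2.09998805e-03, -5.61339605e+01, -4.93097377e+01,  7.71413161e-02,
        2.91301747e-02, -5.71913392e-05]), 'tool_pos': array([ 0.22176489, -0.55695597,  0.21769699]), 'orientation': array([-3.08377777e+00, -5.91169696e-01,  2.76429586e-04]), 'force': array([-0.33152932, -0.28211577, -0.17348877]), 'wrist_torque': array([ 0.05982422, -0.00618408, -0.0197374 ]), 'gripper_force': 0.0, 'opening': 0.09299013074735232}
```

View pics/side0.png

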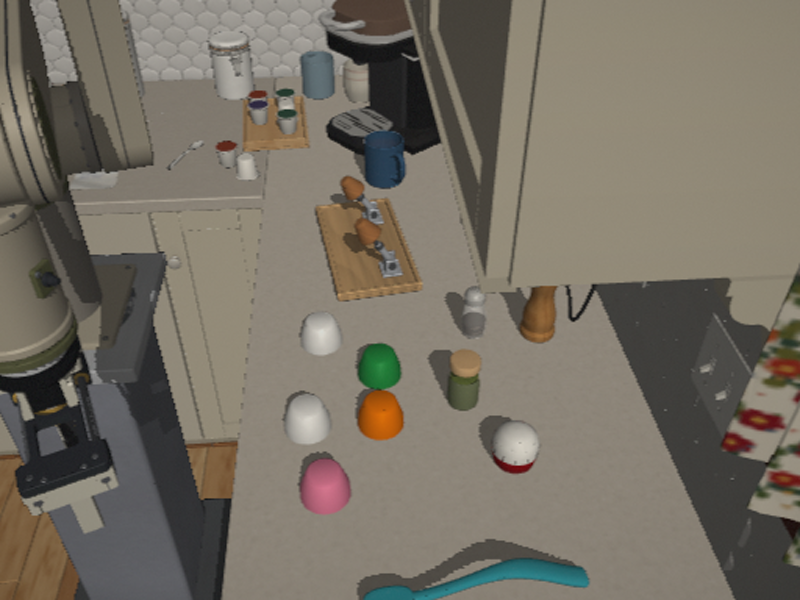

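View pics/top0.png

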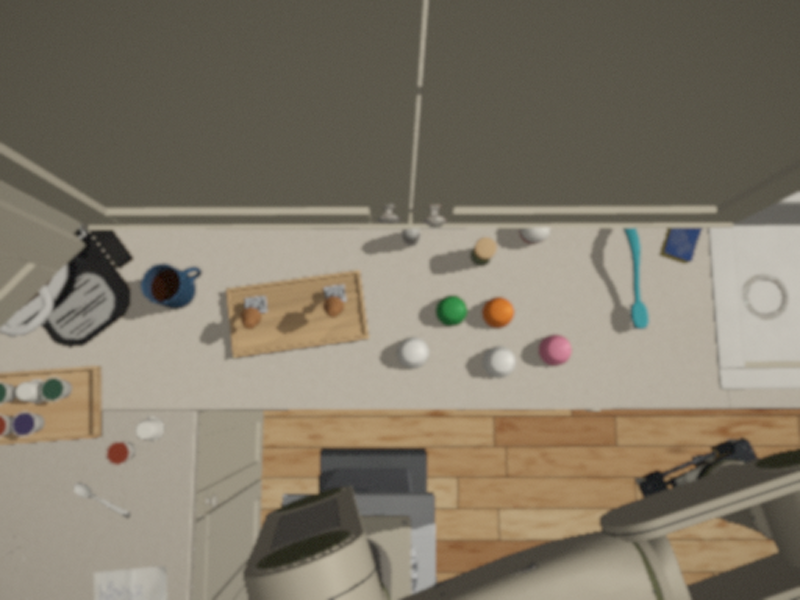

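The side view shows the white cups at about (320,333) and (307,418) and the rack at about (370,250). In the top view the cups are at (414,352) and (502,361), and the rack spans (227..367, 272..357). Next I'll take an enlarged crop of the rack and find the cups by colour.

```bash
cat > h.py <<'E'
import numpy as np,cv2
from plant import *
from scipy.spatial.transform import Rotation as R
C={n:get_calibration(n) for n in("side","top")}
def ray(n,u,v):
    c=C[n];d=R.from_rotvec(c["orientation"]).apply([(u-c["cx"])/c["fx"],(v-c["cy"])/c["fy"],1]);return np.array(c["eye"]),d/np.linalg.norm(d)
def onz(n,u,v,z):
    e,d=ray(n,u,v);return e+d*(z-e[2])/d[2]
def proj(n,p):
    c=C[n];q=R.from_rotvec(c["orientation"]).inv().apply(np.array(p)-c["eye"]);return np.array([c["cx"]+c["fx"]*q[0]/q[2],c["cy"]+c["fy"]*q[1]/q[2]])
def tri(a,b):
    (e,d),(f,g)=ray("side",*a),ray("top",*b)
    s=np.linalg.lstsq(np.c_[d,-g],f-e,rcond=None)[0];p,q=e+s[0]*d,f+s[1]*g
    return (p+q)/2,np.linalg.norm(p-q)
E
python3 - <<'E'
from h import *
a=read_camera("side");b=read_camera("top")
np.save("s0.npy",a);np.save("t0.npy",b)
ca=a[110:200,195:275,::-1];cb=b[165:235,140:240,::-1]
A=cv2.resize(ca,None,fx=6,fy=6,interpolation=cv2.INTER_CUBIC)
B=cv2.resize(cb,None,fx=8,fy=8,interpolation=cv2.INTER_CUBIC)
cv2.imwrite("pics/rs.png",A);cv2.imwrite("pics/rt.png",B)
s=1/1.5625
for n,im,pts in(("side",a,[(320,333),(307,418)]),("top",b,[(414,352),(502,361)])):
    h=im.astype(int);m=((h.min(2)>(125 if n=="side" else 150))&(h.max(2)-h.min(2)<(18))).astype(np.uint8)
    k,l,st,ce=cv2.connectedComponentsWithStats(m)
    for p in pts:
        i=l[int(p[1]*s),int(p[0]*s)];print(n,i,st[i],ce[i],h[int(p[1]*s),int(p[0]*s)])
for u,v in[(227,289),(360,272),(367,338),(233,357)]:print(onz("top",u*s,v*s,.022).round(3))
for u,v in[(414,352),(502,361)]:print(onz("top",u*s,v*s,.03).round(3))
for u,v in[(484,245),(411,232)]:print(onz("top",u*s,v*s,.085).round(3))
E
```

```text
side 43 [194 200  25  28 545] [205.58348624 213.83669725] [215 214 205]
side 60 [184 252  27  33 710] [196.51549296 269.04788732] [210 207 198]
top 12 [258 215  17  19 221] [266.36199095 224.49321267] [203 200 192]
top 13 [315 221  15  20 201] [322.37313433 230.57711443] [203 200 192]
[0.58  0.281 0.022]
[ 0.616 -0.004  0.022]
[ 0.474 -0.019  0.022]
[0.435 0.263 0.022]
[ 0.443 -0.118  0.03 ]
[ 0.424 -0.302  0.03 ]
[ 0.659 -0.262  0.085]
[ 0.687 -0.112  0.085]
```

View pics/rs.png

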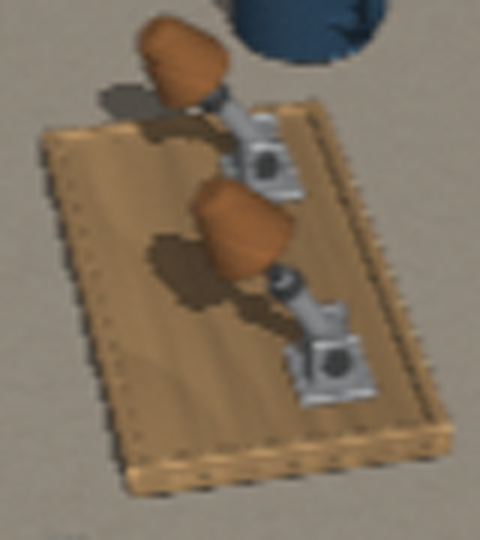

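View pics/rt.png

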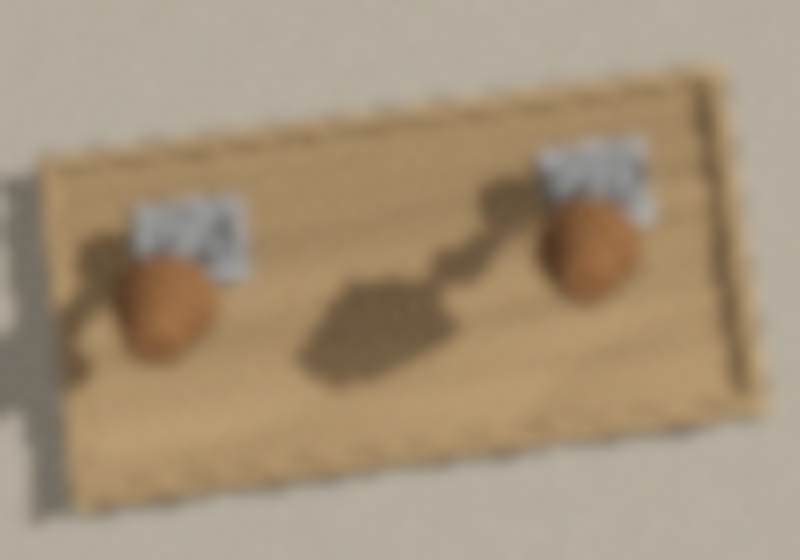

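The side crop shows the rack's rim corners at (45,132), (318,103), (450,430) and (130,470), with the two cones leaning to the front. In the top crop the corners are (45,160), (720,68), (768,405) and (80,508). I'll fit the rack pose, peg lean and length, and cup positions from silhouettes.

```bash
cat > fit.py <<'E'
from h import *
from scipy.optimize import least_squares,minimize
im={"side":np.load("s0.npy"),"top":np.load("t0.npy")}
cor=[(.075,.145),(.075,-.145),(-.075,-.145),(-.075,.145)] # back-left, back-right, front-right, front-left
sp=[((u+.5)/6-.5+195,(v+.5)/6-.5+110) for u,v in[(318,103),(450,430),(130,470),(45,132)]]
tp=[((u+.5)/8-.5+140,(v+.5)/8-.5+165) for u,v in[(45,160),(720,68),(768,405),(80,508)]]
def W(p,l):
    c,s=np.cos(p[2]),np.sin(p[2]);return np.array([p[0]+c*l[0]-s*l[1],p[1]+s*l[0]+c*l[1],l[2]])
f=lambda p:np.concatenate([proj(n,W(p,(*k,.022)))-q for n,P in(("side",sp),("top",tp)) for k,q in zip(cor,P)])
r=least_squares(f,[.52,.13,-.12],x_scale=[.01,.01,.01]);rack=r.x;print("rack",rack.round(4),r.fun.round(1))
def sil(n,prof,o,R3):
    t=np.linspace(0,2*np.pi,40,endpoint=False)
    P=np.concatenate([np.c_[rr*np.cos(t),rr*np.sin(t),0*t+z] for z,rr in prof])@R3.T+o
    q=np.array([proj(n,x) for x in P]);h=cv2.convexHull(((q+.5)*8-.5).astype(np.float32)).astype(np.int32)
    m=np.zeros((384*8,512*8),np.uint8);cv2.fillConvexPoly(m,h,1);return cv2.resize(m.astype(np.float32),(512,384),interpolation=cv2.INTER_AREA)
def cost(ms,prof,o,R3):
    return sum(np.abs(sil(n,prof,o,R3)-ms[n]).sum() for n in ms)
def comp(m,p):
    k,l,_,_=cv2.connectedComponentsWithStats(m.astype(np.uint8));return (l==l[int(p[1]),int(p[0])]).astype(np.float32)
S={n:cv2.cvtColor(im[n],cv2.COLOR_RGB2HSV).astype(int) for n in im}
om={n:(S[n][:,:,0]<14)&(S[n][:,:,1]>125)&(S[n][:,:,2]>60) for n in S}
seeds={"left":{"side":(195+30,110+10),"top":(140+20,165+38)},"right":{"side":(195+40,110+38),"top":(140+73,165+30)}}
for k,y in(("left",.085),("right",-.085)):
    ms={n:comp(om[n],seeds[k][n]) for n in im};print(k,{n:ms[n].sum() for n in ms})
    def geo(v):
        a,L,dx,dy=v;base=W(rack,(.03,y,.035))+[dx,dy,0]
        Rz=R.from_euler("z",rack[2]);R3=(Rz*R.from_euler("y",-a)).as_matrix();return base,R3,L
    def c(v):
        b,R3,L=geo(v);prof=[(L-.038,.0215),(L-.004,.012),(L-.001,.008),(L,.002)]
        return cost(ms,prof,b,R3)+(v[2]**2+v[3]**2)/.003**2*3
    best=min((minimize(c,[a,L,0,0],method="Nelder-Mead",options=dict(initial_simplex=np.array([[a,L,0,0],[a+.1,L,0,0],[a,L+.01,0,0],[a,L,.003,0],[a,L,0,.003]]),maxiter=120)) for a,L in((.5,.095),(.6,.09))),key=lambda r:r.fun)
    b,R3,L=geo(best.x);print(k,best.x.round(4),best.fun,"pivot",b.round(4),"tip",(b+R3[:,2]*L).round(4),"axis",R3[:,2].round(3))
prof=[(.046,.022),(.022,.0305),(.014,.0325),(0,.034)]
for k,sd in(("A",{"side":(205,213),"top":(266,224)}),("B",{"side":(196,269),"top":(322,230)})):
    ms={}
    for n in im:
        h=im[n].astype(int);ref=S[n]
        ms[n]=comp((h.min(2)>(125 if n=="side" else 150))&(h.max(2)-h.min(2)<18),sd[n])
    if 1:ms.pop("top") if ms["top"].sum()<100 else 0
    x0=onz("top",*sd["top"],.03)[:2]
    for sub in (ms,{"side":ms["side"]}):
        b=minimize(lambda v:cost(sub,prof,np.array([v[0],v[1],0]),np.eye(3)),x0,method="Nelder-Mead",options=dict(initial_simplex=[x0,x0+[.01,0],x0+[0,.01]],maxiter=60))
        print(k,b.x.round(4),b.fun)
E
python3 fit.py
```

```text
rack [0.5259 0.1292 0.1373] [ 1.4 -1.1  1.3 -0.6  0.2 -0.  -0.2 -0.6 -0.6  0.2  1.  -0.3  1.   1.8
 -0.3  1.3]
left {'side': np.float32(80.0), 'top': np.float32(196238.0)}
left [ 7.167e-01  9.320e-02  2.000e-04 -1.500e-03] 196191.09112693273 pivot [0.5441 0.216  0.035 ] tip [0.4835 0.2076 0.1053] axis [-0.651 -0.09   0.754]
right {'side': np.float32(129.0), 'top': np.float32(196238.0)}
right [ 5.646e-01  1.084e-01 -5.000e-04 -2.000e-03] 196201.00144091953 pivot [0.5668 0.047  0.035 ] tip [0.5093 0.0391 0.1266] axis [-0.53  -0.073  0.845]
A [ 0.4426 -0.1196] 175.359375
A [ 0.4418 -0.1197] 60.265625
B [ 0.4216 -0.3024] 212.796875
B [ 0.4207 -0.3023] 70.578125
```

```bash
python3 - <<'E'
import re
s=open("fit.py").read()
s=s.replace('''om={n:(S[n][:,:,0]<14)&(S[n][:,:,1]>125)&(S[n][:,:,2]>60) for n in S}''','''F={n:im[n].astype(float) for n in im}
for n,pts in(("side",[(225,120),(235,148),(220,168),(225,155)]),("top",[(160,203),(213,196),(185,190),(186,207)])):
    for p in pts: print(n,p,im[n][p[1],p[0]],(F[n][p[1],p[0],0]/F[n][p[1],p[0],1]).round(2),(F[n][p[1],p[0],1]/F[n][p[1],p[0],2]).round(2))
om={n:(F[n][:,:,0]/(F[n][:,:,1]+1)>1.45)&(F[n][:,:,0]>60) for n in S}''')
open("fit.py","w").write(s)
E
python3 fit.py | grep -v '^[AB]'
```

```text
rack [0.5259 0.1292 0.1373] [ 1.4 -1.1  1.3 -0.6  0.2 -0.  -0.2 -0.6 -0.6  0.2  1.  -0.3  1.   1.8
 -0.3  1.3]
side (225, 120) [141  93  56] 1.52 1.66
side (235, 148) [139  91  54] 1.53 1.69
side (220, 168) [147 116  81] 1.27 1.43
side (225, 155) [79 63 46] 1.25 1.37
top (160, 203) [151 107  68] 1.41 1.57
top (213, 196) [144 101  64] 1.43 1.58
top (185, 190) [164 136  99] 1.21 1.37
top (186, 207) [110  90  64] 1.22 1.41
left {'side': np.float32(126.0), 'top': np.float32(195906.0)}
left [ 6.389e-01  9.320e-02 -5.000e-04  3.000e-04] 195800.7154312079 pivot [0.5434 0.2178 0.035 ] tip [0.4884 0.2102 0.1098] axis [-0.591 -0.082  0.803]
right {'side': np.float32(169.0), 'top': np.float32(195906.0)}
right [ 5.639e-01  1.060e-01 -3.000e-04  7.000e-04] 195804.39304635074 pivot [0.567  0.0497 0.035 ] tip [0.5109 0.042  0.1245] axis [-0.529 -0.073  0.845]
```

```bash
sed -i 's/>1.45)/>(1.36 if n=="side" else 1.31))/' fit.py; python3 fit.py | grep -v '^[ABst]'
```

```text
rack [0.5259 0.1292 0.1373] [ 1.4 -1.1  1.3 -0.6  0.2 -0.  -0.2 -0.6 -0.6  0.2  1.  -0.3  1.   1.8
 -0.3  1.3]
left {'side': np.float32(147.0), 'top': np.float32(121.0)}
left [ 0.6211  0.0902 -0.0009  0.002 ] 63.57267404825559 pivot [0.5431 0.2194 0.035 ] tip [0.4911 0.2123 0.1084] axis [-0.576 -0.08   0.813]
right {'side': np.float32(197.0), 'top': np.float32(107.0)}
right [ 0.5491  0.1048 -0.0009  0.0009] 64.16504509623577 pivot [0.5663 0.05   0.035 ] tip [0.5122 0.0425 0.1244] axis [-0.517 -0.071  0.853]
```

```bash
cat > go.py <<'E'
# usage: go.py x y z psi lean   -> shift and turn fractions from the present pose
import sys
from h import *
x,y,z,psi,lean=map(float,sys.argv[1:])
s=read_state();T=R.from_rotvec(s["orientation"])
Z=np.array([np.sin(lean)*np.cos(psi),np.sin(lean)*np.sin(psi),-np.cos(lean)]);Y=np.array([np.sin(psi),-np.cos(psi),0])
G=R.from_matrix(np.c_[np.cross(Y,Z),Y,Z])
print("shift",(T.inv().apply(np.array([x,y,z])-s["tool_pos"])/.5).round(4),"turn",((T.inv()*G).as_rotvec()/(np.pi/2)).round(4),"t",s["t"],"pos",s["tool_pos"].round(4),"F",s["force"].round(2),"op",round(s["opening"],4))
E
python3 go.py .421 -.302 .12 .137 0
```

```text
shift [ 0.5589 -0.3265  0.1964] turn [-0.0007  0.      0.1539] t 0.2 pos [ 0.2218 -0.5571  0.218 ] F [-0.55  0.24  0.74] op 0.0926
```

```bash
python3 -m crank '[[[1,0.08,-0.05,0.03,0,0,0.02],[1,0.18,-0.1,0.06,0,0,0.05],[1,0.28,-0.16,0.1,0,0,0.08],[1,0.37,-0.22,0.13,0,0,0.11],[1,0.45,-0.26,0.16,0,0,0.14]]]' 25 && python3 -m crank '[[[1,0.05,-0.03,0.02,0,0,0],[1,0.08,-0.05,0.03,0,0,0],[1,0.08,-0.05,0.03,0,0,0],[1,0.08,-0.05,0.03,0,0,0],[1,0.08,-0.05,0.03,0,0,0]]]'; python3 go.py .421 -.302 .06 .137 0
python3 - <<'E'
from h import *
a=read_camera("side");b=read_camera("top")
A=cv2.resize(a[200:340,130:300,::-1],None,fx=3,fy=3,interpolation=2);B=cv2.resize(b[180:300,250:390,::-1],(490,420),interpolation=2)
B=B[:, :280]
cv2.imwrite("pics/m1.png",np.hstack([A,B]))
print(A.shape,B.shape)
E
```

```text
t: 0.82
tool_pos: [0.3836, -0.3515, 0.138]
orientation: [-3.131, -0.248, 0.0]
force: [0.2, -0.5, -0.3]
opening: 0.0929
gripper_force: 0.0
t: 1.45
tool_pos: [0.418, -0.3235, 0.1241]
orientation: [3.131, 0.247, 0.001]
force: [-0.8, -0.1, 0.2]
opening: 0.0932
gripper_force: 0.0
shift [ 0.0127 -0.0417  0.1283] turn [ 0.0005 -0.0002  0.0131] t 1.45 pos [ 0.418  -0.3235  0.1241] F [-0.79 -0.09  0.23] op 0.0932
(420, 510, 3) (420, 280, 3)
```

View pics/m1.png

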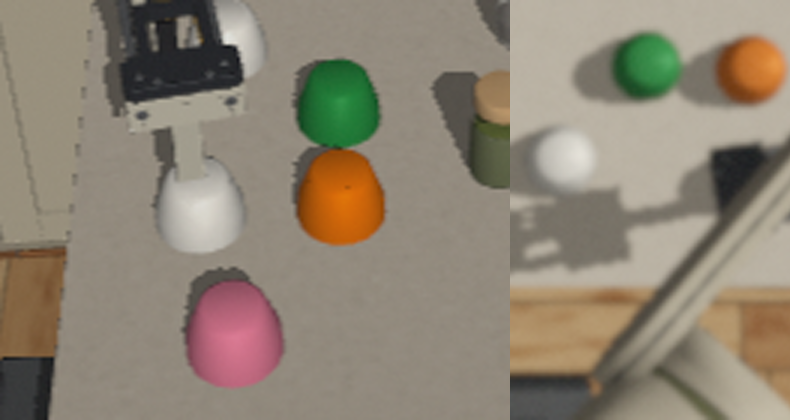

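The near finger hangs just in front of cup B, which is the white one at (200,205). The pink cup at (235,335) is clear of it. I'll centre over the cup and then descend.

```bash
python3 -m crank '[[[1,0.006,-0.02,0.02,0,0,0.005],[1,0.0127,-0.0417,0.04,0,0,0.013],[1,0.0127,-0.0417,0.06,0,0,0.013],[1,0.0127,-0.0417,0.08,0,0,0.013],[1,0.0127,-0.0417,0.08,0,0,0.013]]]' | grep pos;  python3 go.py .421 -.302 .005 .137 0
```

```text
tool_pos: [0.4207, -0.3004, 0.0823]
shift [0.0003 0.0035 0.1547] turn [-0.001   0.0009  0.001 ] t 2.175 pos [ 0.4207 -0.3004  0.0823] F [0.11 1.48 0.16] op 0.093
```

```bash
python3 -m crank '[[[1,0,0.0035,0.04,0,0,0],[1,0,0.0035,0.08,0,0,0],[1,0,0.0035,0.12,0,0,0],[1,0,0.0035,0.15,0,0,0],[1,0,0.0035,0.15,0,0,0]]]' 20 | grep -E 'pos|force' && python3 -m crank '[[[0.6,0,0,0,0,0,0],[0.2,0,0,0,0,0,0],[-1,0,0,0,0,0,0],[-1,0,0,0,0,0,0],[-1,0,0,0,0,0,0]]]' 20; python3 go.py .421 -.302 .005 .137 0
```

```text
tool_pos: [0.4208, -0.3021, 0.0076]
force: [-0.3, 0.4, 0.0]
gripper_force: 0.0
t: 3.42
tool_pos: [0.422, -0.3026, 0.0092]
orientation: [3.134, 0.217, 0.001]
force: [-0.9, 2.6, 6.0]
opening: 0.0648
gripper_force: 20.2
shift [-0.0018 -0.0015  0.0085] turn [ 0.0001 -0.0004  0.0009] t 3.425 pos [ 0.422  -0.3026  0.0092] F [-0.91  2.62  5.99] op 0.0648
```

Contact is at the 65 mm ridge, so I'll regrip a few mm lower.

```bash
python3 -m crank '[[[1,0,0,0,0,0,0],[1,0,0,0,0,0,0],[1,0,0,0.007,0,0,0],[1,0,0,0.007,0,0,0],[1,0,0,0.007,0,0,0]]]' 20 | grep -E 'pos|force|open' && python3 -m crank '[[[0.6,0,0,0,0,0,0],[0.2,0,0,0,0,0,0],[-1,0,0,0,0,0,0],[-1,0,0,0,0,0,0],[-1,0,0,0,0,0,0]]]' 20; python3 go.py .421 -.302 .005 .137 0
```

```text
tool_pos: [0.4215, -0.3025, 0.005]
force: [-0.0, -0.3, -1.0]
opening: 0.0928
gripper_force: 0.0
t: 4.68
tool_pos: [0.4217, -0.3026, 0.0052]
orientation: [3.134, 0.217, 0.0]
force: [-0.2, -0.4, -1.1]
opening: 0.0652
gripper_force: 20.0
shift [-0.0011 -0.0014  0.0003] turn [ 0.    -0.     0.001] t 4.675 pos [ 0.4217 -0.3026  0.0052] F [-0.21 -0.41 -1.06] op 0.0652
```

```bash
python3 -m crank '[[[-1,0,0,-0.03,0,0,0],[-1,0,0,-0.1,0,0,0],[-1,0,0,-0.2,0,0,0],[-1,0,0,-0.3,0,0,0],[-1,0,0,-0.38,0,0,0]]]' | grep -E 'pos|force|open'; python3 go.py .450 .206 .20 .137 .62
```

```text
tool_pos: [0.4219, -0.3028, 0.1986]
force: [-0.0, -0.3, -1.5]
opening: 0.0657
gripper_force: 19.9
shift [ 0.1961 -1.0001 -0.0043] turn [0.0009 0.3936 0.0013] t 5.3 pos [ 0.4219 -0.3028  0.1986] F [-0.04 -0.33 -1.46] op 0.0657
```

```bash
python3 -m crank '[[[-1,0.01,-0.06,0,0,0.03,0],[-1,0.03,-0.16,0,0,0.08,0],[-1,0.05,-0.28,0,0,0.14,0],[-1,0.08,-0.4,0,0,0.2,0],[-1,0.1,-0.5,0,0,0.24,0]]]' | grep -E 'pos|force|open'; python3 go.py .450 .206 .20 .137 .62
```

```text
tool_pos: [0.4363, -0.0464, 0.1958]
force: [1.3, -0.2, -0.9]
opening: 0.0658
gripper_force: 19.9
shift [ 0.0928 -0.4961  0.0282] turn [-0.0005  0.1525  0.0006] t 5.925 pos [ 0.4363 -0.0464  0.1958] F [ 1.29 -0.23 -0.89] op 0.0658
```

```bash
python3 -m crank '[[[-1,0.02,-0.12,0.006,0,0.03,0],[-1,0.045,-0.24,0.012,0,0.08,0],[-1,0.07,-0.36,0.02,0,0.12,0],[-1,0.085,-0.45,0.025,0,0.15,0],[-1,0.092,-0.494,0.028,0,0.1525,0]]]' | grep -E 'pos|force|open'; python3 -m crank '[[[-1,0,0,0,0,0,0],[-1,0,0,0,0,0,0],[-1,0,0,0,0,0,0],[-1,0,0,0,0,0,0],[-1,0,0,0,0,0,0]]]' >/dev/null;  python3 go.py .474 .210 .1328 .137 .62
python3 - <<'E'
from h import *
a=read_camera("side");b=read_camera("top")
A=cv2.resize(a[90:210,180:290,::-1],None,fx=4,fy=4,interpolation=2);B=cv2.resize(b[150:270,130:210,::-1],None,fx=4,fy=4,interpolation=2)
cv2.imwrite("pics/m2.png",np.hstack([A,B]));np.save("s1.npy",a);np.save("t1.npy",b)
E
```

```text
tool_pos: [0.4485, 0.2061, 0.1993]
force: [0.2, -0.8, -1.4]
opening: 0.0654
gripper_force: 19.9
shift [-0.0368 -0.0084  0.1366] turn [-0.0001  0.0021 -0.    ] t 7.175 pos [0.4503 0.2025 0.1992] F [ 0.36 -0.72 -1.75] op 0.0654
```

View pics/m2.png

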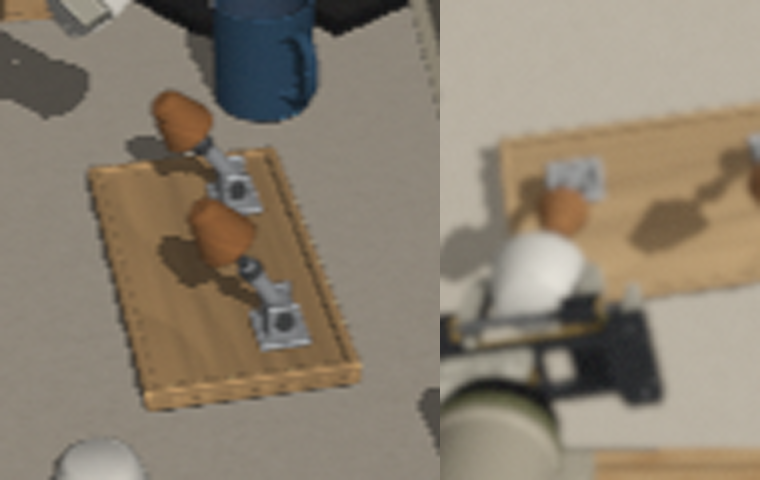

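The top view shows the cup held squarely between the fingers at (545,270), just in front of the left cone at (565,210). Next I'll move to the approach point on the peg axis.

```bash
python3 -m crank '[[[-1,-0.01,-0.002,0.03,0,0,0],[-1,-0.02,-0.005,0.06,0,0,0],[-1,-0.03,-0.007,0.1,0,0,0],[-1,-0.0368,-0.0084,0.13,0,0.002,0],[-1,-0.0368,-0.0084,0.1366,0,0.002,0]]]' | grep -E 'pos|force|open'; python3 go.py .511 .215 .0796 .137 .62
python3 - <<'E'
from h import *
a=read_camera("side");b=read_camera("top")
u=proj("side",[.48,.21,.13]);print(u)
A=cv2.resize(a[70:170,170:270,::-1],(480,480),interpolation=2);B=cv2.resize(b[165:265,135:200,::-1],(312,480),interpolation=2)
cv2.imwrite("pics/m3.png",np.hstack([A,B]))
E
```

```text
tool_pos: [0.473, 0.2103, 0.131]
force: [-0.3, 0.2, -1.0]
opening: 0.0659
gripper_force: 19.9
shift [0.0029 0.001  0.1282] turn [-0.      0.0019  0.001 ] t 7.9 pos [0.473  0.2103 0.131 ] F [-0.27  0.17 -1.03] op 0.0659
[216.10089191 108.27368669]
```

View pics/m3.png

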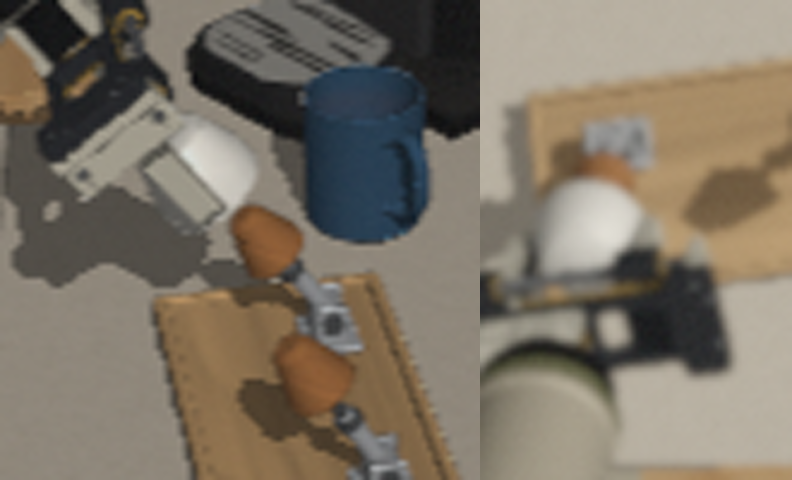

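In the side view the cup's axis points at the left cone's tip at (243,212), so it is lined up. I'll slide it on and watch the force.

```bash
python3 -m crank '[[[-1,0.0005,0,0.02,0,0,0],[-1,0.001,0,0.04,0,0.002,0],[-1,0.002,0.001,0.06,0,0.002,0],[-1,0.0029,0.001,0.08,0,0.002,0],[-1,0.0029,0.001,0.09,0,0.002,0]]]' | grep -E 'pos|force|open';python3 -m crank '[[[-1,0,0,0.004,0,0,0],[-1,0,0,0.008,0,0,0],[-1,0,0,0.012,0,0,0],[-1,0,0,0.016,0,0,0],[-1,0,0,0.016,0,0,0]]]' | grep -E 'pos|force|open'; python3 go.py .511 .215 .0796 .137 .62
```

```text
tool_pos: [0.5008, 0.2137, 0.0958]
force: [0.0, -0.2, -1.6]
opening: 0.0655
gripper_force: 19.9
tool_pos: [0.5054, 0.2146, 0.0903]
force: [0.8, -0.8, -1.2]
opening: 0.0655
gripper_force: 19.9
shift [-0.0035  0.0008  0.024 ] turn [-0.0005 -0.0018  0.0008] t 9.25 pos [0.5054 0.2146 0.0903] F [ 0.78 -0.79 -1.15] op 0.0655
```

```bash
python3 -m crank '[[[-1,-0.002,0,0.004,0,0,0],[-1,-0.003,0,0.008,0,0,0],[-1,-0.003,0,0.01,0,0,0],[-1,-0.003,0,0.01,0,0,0],[-1,-0.003,0,0.01,0,0,0]]]' | grep -E 'pos|force|open'; python3 go.py .511 .215 .0796 .137 .62;python3 -m crank '[[[-1,0,0,0.002,0,0,0],[-1,0,0,0.004,0,0,0],[-1,0,0,0.006,0,0,0],[-1,0,0,0.006,0,0,0],[-1,0,0,0.006,0,0,0]]]' | grep -E 'pos|force|open'; python3 go.py .511 .215 .0796 .137 .62
```

```text
tool_pos: [0.5071, 0.2149, 0.0855]
force: [0.6, -0.1, -1.9]
opening: 0.0655
gripper_force: 19.9
shift [-0.0007  0.0008  0.0141] turn [-0.0005 -0.0018  0.0008] t 9.875 pos [0.5071 0.2149 0.0855] F [ 0.63 -0.13 -1.85] op 0.0655
tool_pos: [0.5088, 0.2151, 0.083]
force: [-0.7, -0.3, -0.7]
opening: 0.0656
gripper_force: 19.9
shift [-0.0005  0.0008  0.008 ] turn [-0.0005 -0.0017  0.0007] t 10.5 pos [0.5088 0.2151 0.083 ] F [-0.71 -0.35 -0.69] op 0.0656
```

```bash
python3 -m crank '[[[-1,0,0,0.001,0,0,0],[-1,0,0,0.002,0,0,0],[-1,0,0,0.003,0,0,0],[-1,0,0,0.004,0,0,0],[-1,0,0,0.004,0,0,0]]]' | grep -E 'pos|e: \[';python3 -m crank '[[[-1,0,0,0.001,0,0,0],[-1,0,0,0.002,0,0,0],[-1,0,0,0.003,0,0,0],[-1,0,0,0.003,0,0,0],[-1,0,0,0.003,0,0,0]]]' | grep -E 'pos|e: \['; python3 go.py .511 .215 .0796 .137 .62
```

```text
tool_pos: [0.51, 0.2152, 0.0814]
force: [0.8, 0.8, -1.5]
tool_pos: [0.5109, 0.2154, 0.0801]
force: [-0.7, 0.8, -1.9]
shift [-0.0005  0.0007  0.001 ] turn [-0.0005 -0.0018  0.0008] t 11.75 pos [0.5109 0.2154 0.0801] F [-0.7   0.85 -1.85] op 0.0648
```

```bash
python3 -m crank '[[[-1,0,0,0.001,0,0,0],[-1,0,0,0.002,0,0,0],[-1,0,0,0.003,0,0,0],[-1,0,0,0.003,0,0,0],[-1,0,0,0.003,0,0,0]]]' | grep -E 'pos|e: \[|open'; python3 -c "
from h import *
print([read_state()['force'].round(1)])"; python3 -m crank '[[[-1,0,0,0.001,0,0,0],[-1,0,0,0.002,0,0,0],[-1,0,0,0.002,0,0,0],[-1,0,0,0.002,0,0,0],[-1,0,0,0.002,0,0,0]]]' | grep -E 'pos|e: \[|open'; python3 go.py .511 .215 .0796 .137 .62
```

```text
tool_pos: [0.5121, 0.2157, 0.0801]
force: [-14.4, -4.0, 12.8]
opening: 0.0652
[array([-14.4,  -4. ,  12.8])]
tool_pos: [0.513, 0.2161, 0.0801]
force: [-22.4, -6.3, 22.0]
opening: 0.0656
shift [-0.0041  0.0015 -0.0017] turn [-0.0007 -0.003   0.0007] t 13.0 pos [0.513  0.2161 0.0801] F [-22.41  -6.27  22.01] op 0.0656
```

Contact is clear but too firm, so I'll ease back to a light touch.

```bash
python3 -m crank '[[[-1,0,0,-0.002,0,0,0],[-1,0,0,-0.004,0,0,0],[-1,0,0,-0.004,0,0,0],[-1,0,0,-0.004,0,0,0],[-1,0,0,-0.004,0,0,0]]]' | grep -E 'pos|e: \[|open'; python3 go.py .511 .215 .0796 .137 .62
```

```text
tool_pos: [0.5111, 0.2153, 0.0796]
force: [-0.1, -0.1, -1.9]
opening: 0.0655
shift [-0.0002  0.0007 -0.0002] turn [-0.0005 -0.0016  0.0008] t 13.625 pos [0.5111 0.2153 0.0796] F [-0.09 -0.07 -1.94] op 0.0655
```

```bash
python3 -m crank '[[[-1,0,0,0.0005,0,0,0],[-1,0,0,0.001,0,0,0],[-1,0,0,0.001,0,0,0],[-1,0,0,0.001,0,0,0],[-1,0,0,0.001,0,0,0]]]' | grep -E 'pos|e: \[|open'; python3 go.py .511 .215 .0796 .137 .62
```

```text
tool_pos: [0.5115, 0.2155, 0.0795]
force: [-5.0, -1.5, 2.8]
opening: 0.065
shift [-0.0008  0.0008 -0.0008] turn [-0.0006 -0.0019  0.0008] t 14.25 pos [0.5115 0.2155 0.0795] F [-5.02 -1.47  2.83] op 0.065
```

```bash
python3 -m crank '[[[0.45,0,0,0,0,0,0],[0.55,0,0,0,0,0,0],[0.7,0,0,0,0,0,0],[1,0,0,0,0,0,0],[1,0,0,0,0,0,0]]]' | grep -E 'pos|e: \[|open'; python3 -m crank '[[[1,0,0,0,0,0,0],[1,0,0,0,0,0,0],[1,0,0,0,0,0,0],[1,0,0,0,0,0,0],[1,0,0,0,0,0,0]]]' | grep -E 'pos|e: \[|open'; python3 - <<'E'
from h import *
a=read_camera("side");b=read_camera("top")
A=cv2.resize(a[70:170,170:270,::-1],(480,480),interpolation=2);B=cv2.resize(b[165:265,135:200,::-1],(312,480),interpolation=2)
cv2.imwrite("pics/m4.png",np.hstack([A,B]))
E
```

```text
tool_pos: [0.5115, 0.2155, 0.0794]
force: [0.1, 0.2, -0.0]
opening: 0.0916
tool_pos: [0.5115, 0.2155, 0.0794]
force: [0.9, -1.1, 0.1]
opening: 0.0929
```

View pics/m4.png

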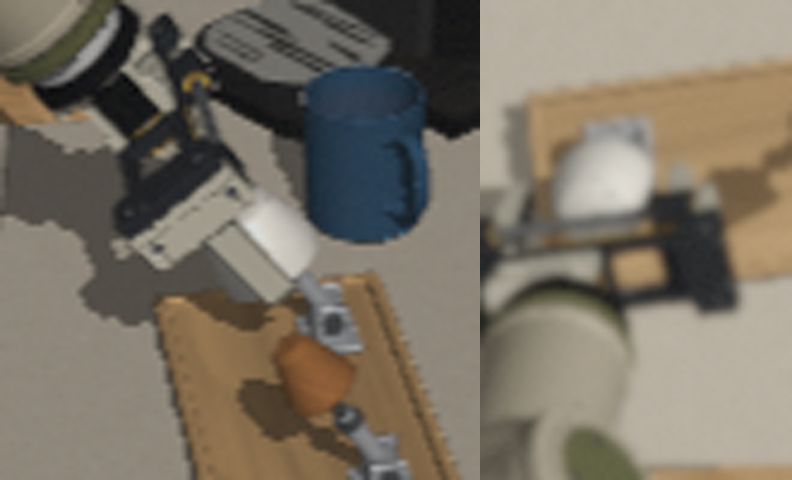

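The cup sits over the left cone with both fingers clear, at about (600,180) in the top half of the picture. I'll retreat straight back along the peg.

```bash
python3 -m crank '[[[1,0,0,-0.01,0,0,0],[1,0,0,-0.025,0,0,0],[1,0,0,-0.05,0,0,0],[1,0,0,-0.08,0,0,0],[1,0,0,-0.11,0,0,0]]]' | grep -E 'pos|e: \[|open';python3 -m crank '[[[1,0,0,-0.03,0,0,0],[1,0,0,-0.07,0,0,0],[1,0,0,-0.11,0,0,0],[1,0,0,-0.14,0,0,0],[1,0,0,-0.14,0,0,0]]]' | grep -E 'pos|e: \[|open'; python3 go.py .442 -.1195 .17 .137 0
```

```text
tool_pos: [0.4793, 0.211, 0.1249]
force: [0.5, 0.2, 1.1]
opening: 0.0933
tool_pos: [0.4396, 0.2059, 0.1829]
force: [-0.6, -0.8, -0.9]
opening: 0.0931
shift [-0.0839  0.6453 -0.0298] turn [-0.0012 -0.3987  0.001 ] t 16.85 pos [0.4396 0.2059 0.1829] F [-0.55 -0.8  -0.86] op 0.0931
```

```bash
python3 -m crank '[[[1,-0.01,0.06,-0.01,0,-0.05,0],[1,-0.03,0.18,-0.02,0,-0.12,0],[1,-0.045,0.3,-0.025,0,-0.2,0],[1,-0.06,0.42,-0.03,0,-0.29,0],[1,-0.075,0.53,-0.03,0,-0.36,0]]]' | grep -E 'pos|e: \[|open';python3 go.py .442 -.1195 .10 .137 0
```

```text
tool_pos: [0.4375, -0.0654, 0.1714]
force: [0.4, -0.3, 0.7]
opening: 0.0926
shift [-0.0137  0.1084  0.1423] turn [-0.0003 -0.0351 -0.0003] t 17.475 pos [ 0.4375 -0.0654  0.1714] F [ 0.41 -0.26  0.72] op 0.0926
```

```bash
python3 -m crank '[[[1,-0.004,0.04,0.02,0,-0.015,0],[1,-0.01,0.08,0.05,0,-0.03,0],[1,-0.0137,0.108,0.09,0,-0.035,0],[1,-0.0137,0.108,0.13,0,-0.035,0],[1,-0.0137,0.108,0.13,0,-0.035,0]]]' | grep -E 'pos|e: \[|open';python3 go.py .442 -.1195 .005 .137 0
python3 - <<'E'
from h import *
a=read_camera("side")
h=a.astype(int);m=((h.min(2)>125)&(h.max(2)-h.min(2)<18)).astype(np.uint8)
cv2.imwrite("pics/m5.png",np.hstack([cv2.resize(a[160:260,160:260,::-1],(400,400),interpolation=2),cv2.resize(a[70:170,170:270,::-1],(400,400),interpolation=2)]))
E
```

```text
tool_pos: [0.4397, -0.116, 0.1035]
force: [0.1, -0.1, -0.0]
opening: 0.0933
shift [0.0039 0.008  0.197 ] turn [-0.0015  0.001   0.0006] t 18.1 pos [ 0.4397 -0.116   0.1035] F [ 0.08 -0.14 -0.01] op 0.0933
```

View pics/m5.png

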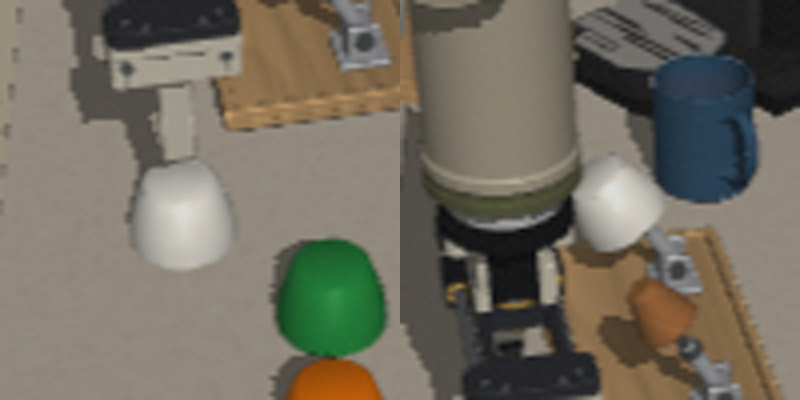

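The first cup hangs on the left peg at (620,205) in the right crop, and the gripper is above cup A at (183,215) in the left crop. Now I'll descend and grip it.

```bash
python3 -m crank '[[[1,0.002,0.004,0.03,0,0,0],[1,0.0039,0.007,0.07,0,0,0],[1,0.0039,0.007,0.12,0,0,0],[1,0.0039,0.007,0.17,0,0,0],[1,0.0039,0.007,0.196,0,0,0]]]' 20 | grep -E 'pos|force' && python3 -m crank '[[[1,0,0,0,0,0,0],[0.6,0,0,0,0,0,0],[0.2,0,0,0,0,0,0],[-1,0,0,0,0,0,0],[-1,0,0,0,0,0,0]]]' 20; python3 go.py .442 -.12 .2 .137 0
```

```text
tool_pos: [0.4434, -0.1193, 0.0066]
force: [0.4, -0.3, 0.4]
gripper_force: 0.0
t: 19.4
tool_pos: [0.4445, -0.1195, 0.0086]
orientation: [-3.134, -0.217, -0.005]
force: [-1.3, 1.8, 5.7]
opening: 0.0651
gripper_force: 20.1
shift [-3.800e-03  3.000e-04 -3.829e-01] turn [ 0.0001 -0.0021  0.0009] t 19.4 pos [ 0.4445 -0.1195  0.0086] F [-1.27  1.8   5.66] op 0.0651
```

```bash
python3 -m crank '[[[1,0,0,0,0,0,0],[1,0,0,0,0,0,0],[1,-0.004,0,0.003,0,0,0],[1,-0.004,0,0.003,0,0,0],[1,-0.004,0,0.003,0,0,0]]]' 20 | grep -E 'pos|force|open' && python3 -m crank '[[[0.6,0,0,0,0,0,0],[0.2,0,0,0,0,0,0],[-1,0,0,0,0,0,0],[-1,0,0,0,0,0,0],[-1,0,0,0,0,0,0]]]' 20; python3 go.py .442 -.12 .2 .137 0
```

```text
tool_pos: [0.4419, -0.1198, 0.0063]
force: [1.0, 0.2, 0.5]
opening: 0.0929
gripper_force: 0.0
t: 20.65
tool_pos: [0.4421, -0.1199, 0.0064]
orientation: [-3.134, -0.217, -0.004]
force: [0.8, 0.1, -0.1]
opening: 0.0655
gripper_force: 20.0
shift [ 8.000e-04  3.000e-04 -3.871e-01] turn [ 0.     -0.0016  0.0009] t 20.65 pos [ 0.4421 -0.1199  0.0064] F [ 0.81  0.13 -0.08] op 0.0655
```

```bash
python3 -m crank '[[[-1,0,0,-0.03,0,0,0],[-1,0,0,-0.1,0,0,0],[-1,0,0,-0.2,0,0,0],[-1,0,0,-0.3,0,0,0],[-1,0,0,-0.37,0,0,0]]]' | grep -E 'pos|e: \[|open'; python3 go.py .47 .0367 .20 .137 .549
```

```text
tool_pos: [0.4422, -0.1201, 0.1952]
force: [0.6, 0.1, -1.4]
opening: 0.0657
shift [ 0.0984 -0.303  -0.0095] turn [0.0008 0.346  0.0012] t 21.275 pos [ 0.4422 -0.1201  0.1952] F [ 0.64  0.08 -1.36] op 0.0657
```

```bash
python3 -m crank '[[[-1,0.015,-0.05,-0.005,0,0.05,0],[-1,0.04,-0.12,-0.01,0,0.12,0],[-1,0.06,-0.19,-0.01,0,0.2,0],[-1,0.08,-0.25,-0.01,0,0.28,0],[-1,0.09,-0.28,-0.01,0,0.33,0]]]' >/dev/null; python3 -m crank '[[[-1,0,0,0,0,0.01,0],[-1,0,0,0,0,0.015,0],[-1,0,0,0,0,0.015,0],[-1,0,0,0,0,0.015,0],[-1,0,0,0,0,0.015,0]]]' | grep -E 'pos|e: \[|open'; python3 go.py .494 .040 .1543 .137 .549
```

```text
tool_pos: [0.4671, 0.0247, 0.1965]
force: [-0.5, -0.2, -1.2]
opening: 0.0654
shift [ 0.0055 -0.023   0.102 ] turn [-0.0004  0.0036  0.0005] t 22.525 pos [0.4671 0.0247 0.1965] F [-0.46 -0.22 -1.19] op 0.0654
```

```bash
python3 -m crank '[[[-1,0.003,-0.01,0.01,0,0.002,0],[-1,0.0055,-0.023,0.03,0,0.0036,0],[-1,0.0055,-0.023,0.06,0,0.0036,0],[-1,0.0055,-0.023,0.09,0,0.0036,0],[-1,0.0055,-0.023,0.1,0,0.0036,0]]]' | grep -E 'pos|e: \[|open'; python3 go.py .5298 .0449 .0954 .137 .549
python3 - <<'E'
from h import *
a=read_camera("side");b=read_camera("top")
A=cv2.resize(a[80:180,170:270,::-1],(480,480),interpolation=2);B=cv2.resize(b[165:265,185:250,::-1],(312,480),interpolation=2)
cv2.imwrite("pics/m6.png",np.hstack([A,B]))
E
```

```text
tool_pos: [0.4929, 0.041, 0.1532]
force: [-0.1, -0.3, -0.9]
opening: 0.0662
shift [0.0033 0.0027 0.1373] turn [-0.0012  0.0012  0.001 ] t 23.15 pos [0.4929 0.041  0.1532] F [-0.06 -0.33 -0.94] op 0.0662
```

View pics/m6.png

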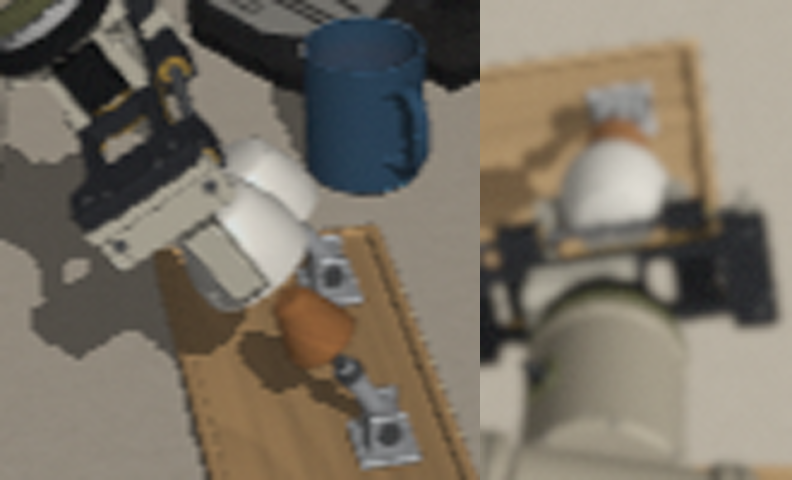

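The second cup lies on the right peg's axis: its mouth is near (265,290) and the cone tip near (290,290). I'll slide it on, slowing before the predicted contact.

```bash
python3 -m crank '[[[-1,0.001,0.001,0.02,0,0,0],[-1,0.002,0.002,0.045,0,0,0],[-1,0.0033,0.0027,0.07,0,0.001,0],[-1,0.0033,0.0027,0.09,0,0.001,0],[-1,0.0033,0.0027,0.1,0,0.001,0]]]' | grep -E 'pos|e: \[';python3 -m crank '[[[-1,0,0,0.004,0,0,0],[-1,0,0,0.008,0,0,0],[-1,0,0,0.012,0,0,0],[-1,0,0,0.016,0,0,0],[-1,0,0,0.016,0,0,0]]]' | grep -E 'pos|e: \['; python3 go.py .5298 .0449 .0954 .137 .549
```

```text
tool_pos: [0.5209, 0.0428, 0.1127]
force: [-0.3, 0.1, -2.3]
tool_pos: [0.525, 0.0433, 0.1065]
force: [-0.9, -0.5, -1.3]
shift [-0.0031 -0.0018  0.0241] turn [-0.0005 -0.0014  0.0008] t 24.5 pos [0.525  0.0433 0.1065] F [-0.94 -0.52 -1.34] op 0.0658
```

```bash
python3 -m crank '[[[-1,-0.001,-0.001,0.002,0,0,0],[-1,-0.002,-0.002,0.004,0,0,0],[-1,-0.003,-0.002,0.006,0,0,0],[-1,-0.003,-0.002,0.008,0,0,0],[-1,-0.003,-0.002,0.008,0,0,0]]]' | grep -E 'pos|e: \[';python3 -m crank '[[[-1,0,0,0.002,0,0,0],[-1,0,0,0.004,0,0,0],[-1,0,0,0.005,0,0,0],[-1,0,0,0.005,0,0,0],[-1,0,0,0.005,0,0,0]]]' | grep -E 'pos|e: \['; python3 go.py .5298 .0449 .0954 .137 .549
```

```text
tool_pos: [0.5257, 0.0444, 0.1023]
force: [-0.5, 0.1, -2.2]
tool_pos: [0.527, 0.0446, 0.1003]
force: [-0.3, -0.2, -0.5]
shift [-0.0003  0.0001  0.0113] turn [-0.0005 -0.0015  0.0008] t 25.75 pos [0.527  0.0446 0.1003] F [-0.35 -0.22 -0.47] op 0.0659
```

```bash
python3 -m crank '[[[-1,0,0,0.001,0,0,0],[-1,0,0,0.002,0,0,0],[-1,0,0,0.003,0,0,0],[-1,0,0,0.003,0,0,0],[-1,0,0,0.003,0,0,0]]]' | grep -E 'pos|e: \['; python3 -m crank '[[[-1,0,0,0.001,0,0,0],[-1,0,0,0.002,0,0,0],[-1,0,0,0.002,0,0,0],[-1,0,0,0.002,0,0,0],[-1,0,0,0.002,0,0,0]]]' | grep -E 'pos|e: \['
```

```text
tool_pos: [0.5278, 0.0447, 0.099]
force: [0.0, -0.8, -0.4]
tool_pos: [0.5283, 0.0448, 0.0981]
force: [0.5, 0.6, -1.5]
```

```bash
python3 go.py .5298 .0449 .0954 .137 .549
```

```text
shift [-0.0003  0.0002  0.0062] turn [-0.0005 -0.0015  0.0008] t 27.0 pos [0.5283 0.0448 0.0981] F [ 0.45  0.62 -1.47] op 0.0657
```

```bash
python3 -m crank '[[[-1,0,0,0.001,0,0,0],[-1,0,0,0.002,0,0,0],[-1,0,0,0.002,0,0,0],[-1,0,0,0.002,0,0,0],[-1,0,0,0.002,0,0,0]]]' | grep -E 'pos|e: \['
```

```text
tool_pos: [0.5288, 0.0448, 0.0973]
force: [-0.8, -0.5, -0.3]
```

```bash
python3 -m crank '[[[-1,0,0,0.001,0,0,0],[-1,0,0,0.0015,0,0,0],[-1,0,0,0.0015,0,0,0],[-1,0,0,0.0015,0,0,0],[-1,0,0,0.0015,0,0,0]]]' | grep -E 'pos|e: \['
```

```text
tool_pos: [0.5292, 0.0449, 0.0967]
force: [1.2, 0.2, -1.1]
```

```bash
python3 -m crank '[[[-1,0,0,0.001,0,0,0],[-1,0,0,0.002,0,0,0],[-1,0,0,0.002,0,0,0],[-1,0,0,0.002,0,0,0],[-1,0,0,0.002,0,0,0]]]' | grep -E 'pos|e: \['
```

```text
tool_pos: [0.5297, 0.045, 0.0958]
force: [0.2, -0.3, -1.5]
```

```bash
python3 -m crank '[[[-1,0,0,0.001,0,0,0],[-1,0,0,0.0015,0,0,0],[-1,0,0,0.0015,0,0,0],[-1,0,0,0.0015,0,0,0],[-1,0,0,0.0015,0,0,0]]]' | grep -E 'pos|e: \['
```

```text
tool_pos: [0.5301, 0.045, 0.0951]
force: [0.2, 0.1, -1.7]
```

```bash
python3 -m crank '[[[-1,0,0,0.001,0,0,0],[-1,0,0,0.0015,0,0,0],[-1,0,0,0.0015,0,0,0],[-1,0,0,0.0015,0,0,0],[-1,0,0,0.0015,0,0,0]]]' | grep -E 'pos|e: \['
```

```text
tool_pos: [0.5305, 0.0451, 0.0946]
force: [-0.7, -0.2, -0.4]
```

```bash
python3 -m crank '[[[-1,0,0,0.001,0,0,0],[-1,0,0,0.0015,0,0,0],[-1,0,0,0.0015,0,0,0],[-1,0,0,0.0015,0,0,0],[-1,0,0,0.0015,0,0,0]]]' | grep -E 'pos|e: \['
```

```text
tool_pos: [0.5314, 0.0451, 0.0948]
force: [-7.9, 0.5, 8.2]
```

Contact is about 11 N. I'll ease back slightly and release.

```bash
python3 -m crank '[[[-1,0,0,-0.0006,0,0,0],[-1,0,0,-0.0006,0,0,0],[-1,0,0,-0.0006,0,0,0],[-1,0,0,-0.0006,0,0,0],[-1,0,0,-0.0006,0,0,0]]]' | grep -E 'pos|e: \['
```

```text
tool_pos: [0.5311, 0.0451, 0.0947]
force: [-6.0, 0.1, 6.3]
```

```bash
python3 -m crank '[[[0.45,0,0,0,0,0,0],[0.55,0,0,0,0,0,0],[0.7,0,0,0,0,0,0],[1,0,0,0,0,0,0],[1,0,0,0,0,0,0]]]' | grep -E 'pos|e: \[|open'; python3 -m crank '[[[1,0,0,0,0,0,0],[1,0,0,0,0,0,0],[1,0,0,0,0,0,0],[1,0,0,0,0,0,0],[1,0,0,0,0,0,0]]]' | grep -E 'pos|e: \[|open'; python3 -m crank '[[[1,0,0,-0.01,0,0,0],[1,0,0,-0.025,0,0,0],[1,0,0,-0.05,0,0,0],[1,0,0,-0.08,0,0,0],[1,0,0,-0.11,0,0,0]]]' | grep -E 'pos|e: \[|open';python3 -m crank '[[[1,0,0,-0.03,0,0,0],[1,0,0,-0.07,0,0,0],[1,0,0,-0.11,0,0,0],[1,0,0,-0.15,0,0,0],[1,0,0,-0.18,0,0,0]]]' | grep -E 'pos|e: \[|open'
```

```text
tool_pos: [0.5307, 0.0451, 0.0941]
force: [-0.3, -0.0, -0.3]
opening: 0.0916
tool_pos: [0.5307, 0.0451, 0.0941]
force: [0.1, 0.8, -0.9]
opening: 0.0931
tool_pos: [0.5019, 0.0411, 0.1419]
force: [-0.2, 0.0, -0.8]
opening: 0.0931
tool_pos: [0.4665, 0.0348, 0.2179]
force: [-1.5, -0.6, 0.7]
opening: 0.0931
```

```bash
python3 -m crank '[[[1,0,0.05,-0.01,0,0,0],[1,0,0.15,-0.03,0,0,0],[1,0,0.26,-0.05,0,0,0],[1,0,0.37,-0.05,0,0,0],[1,0,0.45,-0.05,0,0,0]]]' | grep pos; for i in 1 2; do python3 -m crank '[[[1,0,0,0,0,0,0],[1,0,0,0,0,0,0],[1,0,0,0,0,0,0],[1,0,0,0,0,0,0],[1,0,0,0,0,0,0]]]' >/dev/null; done; python3 - <<'E'
from h import *
a=read_camera("side")
for i in range(9): read_camera("top")
b=read_camera("side");print(np.abs(a[60:190,170:290].astype(int)-b[60:190,170:290]).max(), read_state()["t"])
t=read_camera("top")
A=cv2.resize(b[60:360,120:370,::-1],(480,576),interpolation=2);B=cv2.resize(t[140:240,135:245,::-1],(320,291),interpolation=2)
cv2.imwrite("pics/m7.png",np.hstack([A,np.vstack([B,np.zeros((285,320,3),np.uint8)])]))
E
```

```text
tool_pos: [0.4853, -0.1927, 0.2398]
47 36.3
```

View pics/m7.png

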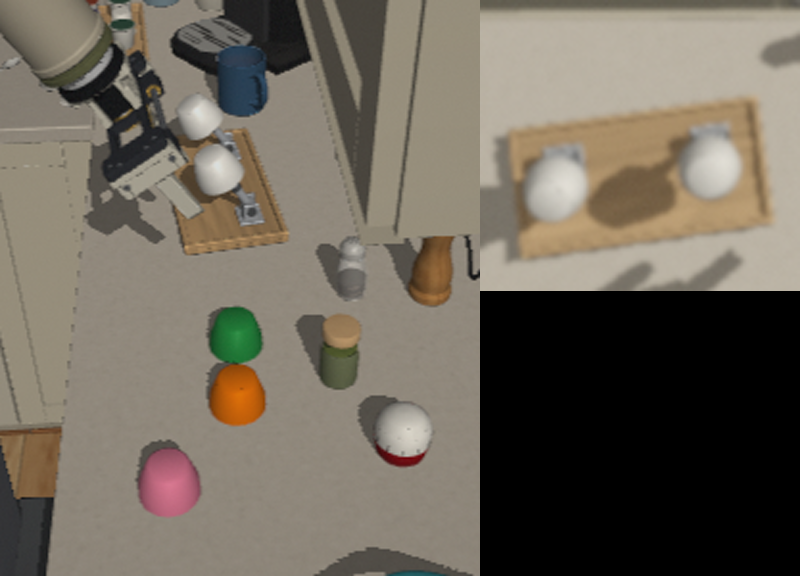

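Both cups hang on their pegs, at (198,117) and (217,167), the bystanders stand where they were, and the arm is clear. I'll let things settle, check they are still, and hand in.

```bash
for i in 1 2 3; do python3 -m crank '[[[1,0,0,0,0,0,0],[1,0,0,0,0,0,0],[1,0,0,0,0,0,0],[1,0,0,0,0,0,0],[1,0,0,0,0,0,0]]]' >/dev/null; done; python3 - <<'E'
from h import *
a=read_camera("top").astype(int)
for i in range(8): read_camera("side")
b=read_camera("top").astype(int)
d=np.abs(a-b)[175:225,145:235];print(d.mean(),d.max(),np.abs(a-b)[:100].mean(),read_state()["t"])
print(close_job())
E
```

```text
0.8471111111111111 6 1.2101302083333334 38.725
the job is handed in; nothing more can be done
None
```

Both white cups are hanging mouth-down and still, one on each peg, each slid on until it touched the tip before release (the left one briefly pressed to about 32 N before I eased it back), and the job was handed in at 38.7 s with the jar, shaker and timer untouched.

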